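# Register a candle block in the marking jig and shut the hold-down frame

## Robot

A 7-joint arm with a two-finger parallel gripper is mounted at the origin on the work surface. World frame = base frame: x ahead of the robot, y to its left, z up, the work surface at z = 0. Lengths are in m, angles in rad, forces in N, time in s.
With the tool pointing down it reaches from about 0.425 to 0.925 m from the base axis. Payload 6.8 kg.
Tool frame: the origin (TCP) lies on the centre line of the jaws, within the pads' length; the fingertips stand ahead of it and the grasp point (between the pads) lies 11 mm behind it (robot.tcp_to_tips is the z of the fingertips in the tool frame, in m); z points along the fingers, y is the line along which they close (so a half turn about z gives the same grasp; the last joint's range is limited). The gripper opens to 88 mm and grips with 3 to 60 N. Pads are 20 mm wide; open, the fingers measure 115 mm over their backs; the gripper's body (75 mm by 178 mm) begins 61 mm behind the grasp point.
Start: joints at [-1.258, 0.477, 0.022, 1.555, -0.011, 1.109, -0.083], TCP at [0.276, 0.616, 0.231] pointing down, gripper open.
Joint ranges: [-2.96, 2.96], [-0.34, 2.1], [-1.41, 1.46], [0.24, 2.44], [-1.37, 4.51], [0.17, 1.92], [-2.96, 2.96]. Speed limits (rad/s): [2.39, 2.39, 3.14, 3.14, 3.14, 3.14, 3.14].

## Interface

Orientations are given as a 3x3 rotation matrix whose columns are the frame's x, y, z axes.
In Python, from cell import sense, capture, robot gives the robot as it stands.
- The arm moves only by the tool play_rows, never from a script. Its argument "increments" is a list of rows, each a list of 3 entries, a list of its own where there are three numbers: the shift along the tool's x, y, z normalised to -1 to 1, where 1 is 0.12 m, then the turn, a rotation vector about the tool's x, y, z normalised to -1 to 1, where 1 is 5 degrees, then the opening, from 0 (shut) to 1 (fully open). In form: [[[tx, ty, tz], [wx, wy, wz], grip], ...]. A call has 1 to 12 rows; each row shifts and turns the commanded pose from where the row before left it, along the tool's axes as they then stand; what a row does not reach is not made up. A row lasts 1/10 s, in which the tool goes at most 50 mm and 8.59 degrees, less where a joint would pass 70% of its speed; a pose out of reach is approached as far as the arm can. A call with a number of a shift or a turn outside -1 to 1 is refused whole. A call with a gripper value outside its range is refused whole. The fingers move at their own pace and stop on an object; "newtons" is the grip in N (left out, the last holds). Time passes only in rows, so rows that do not move let the fingers close. It gives the time, the measured TCP pose, the force, the opening and the grip force at its end, in the units of the state.
- sense(): the state, without advancing time (a new reading comes with each control period).
- capture(name): name is "scene" or "top"; returns a dict with "pixels" (400x640x3 uint8, blue, green, red), "depth" (400x640 float32, m along the optical axis (not along the pixel's ray), 0 where there is no reading), "fov_y" (degrees; the focal length in pixels is half the picture's height over the tangent of half this angle, whatever the lens; pixels are square), "cx", "cy" (the principal point, pixels), "world_from_camera" (4x4, takes a point from camera to world coordinates). Camera axes: x right, y up, looking along -z (the intrinsics and any distortion apply to the point x, -y, -z); pixel columns grow to the right and rows downward; lengths in m; the calibration is good to about 2 mm. A picture is of the moment at which its call begins.
- robot.hand_in(): hands the job in; it is judged then, once.
The state is a dict: "time": time; "q": joint angles; "qvel": joint speeds; "joint_torque": joint torques, N m; "ee_pos": TCP position; "ee_rot": TCP orientation; "contact_force": force on the tool from outside, world axes, zero at the start; "ft_torque": the same for the moment, N m; "opening": opening from 0.0 (shut) to 1.0 (fully open); "gripper_force": force on a finger pad.
Only numpy, scipy, OpenCV 4.12 (cv2) and the standard library are available. Lean on these libraries where they do the work, as an engineer would, in place of code of your own. Each camera call takes 0.05 s, during which the arm holds its last target. There are 200 camera calls.

## Task

A wooden candle block has been laid loosely in the marking jig, under its half-open hold-down frame. Push the block snugly home against the back stop and the side stop gently, without ramming it, and square to both, then swing the frame down by its grip bar and press it firmly onto the block so that it stays shut. Leave the other things on the bench where they are.

Things in the scene. Friction and masses are not known exactly. Their poses are not given: they have to be found in the camera images.
- jig: The marking jig, fixed to the bench: an aluminium base plate 190 x 280 mm, 15 mm thick, whose flat top (15 mm above the bench) is the bed. Origin on the underside; the plate spans x -85 to +105, y -150 to +130 mm. Jig x points from its open front (robot side) to the hinge at the back, y left, z up. With the block home, the block's origin is at jig (22, 5, 15) mm.
- stops: Two steel stop bars on the bed, 18 mm tall (top 33 mm above the bench), same origin and axes as the jig. The back stop's face is at jig x = +55 mm, for y -45 to +55 mm, and faces the front; the side stop's face is at jig y = +60 mm, for x -5 to +40 mm, and faces right (-y).
- block: The wooden candle block to be registered: plain pale wood, 66 mm (its x) x 110 mm (its y) x 30 mm high, about 140 g, with two round 40 mm steel cups flush in its top. It lies flat on the bed, 10 to 35 mm short of each stop and turned by up to 0.2 rad. Origin: centre of its underside.
- frame (a joint): Hinge angle (rad) of the hold-down frame: 0 = shut, level, pads on the block; 0.78 to 0.86 at the start (opens no further than 0.88). An aluminium grille 180 mm wide, flat bars 8 mm thick, hinged along jig y at the back and standing over the bed, which can be reached only from the front beneath it with a tilted tool. Stiff hinge (0.6 N m): it stays where left.
- frame_grip (a point): Middle of the grip bar, a round steel bar 14 mm thick and 180 mm long along jig y, at the free edge of the frame, 205 mm from the hinge axis. Nearest other cross bar 70 mm behind it. With the frame shut it is 53 mm above the bench, 35 mm in front of the base plate. Axes turn with the frame.
- frame_hinge (a point): Middle of the frame's hinge axis (along jig y), at jig (85, 0, 53) mm. Axes turn with the frame. Under the frame's two middle bars (30 mm either side of the middle, 35 to 90 mm from the hinge axis) are 4 mm black rubber pads that bear on the block's top when the frame is shut.
- jar_a: Bystander: dark green candle jar, 72 mm diameter, 78 mm tall, left of the jig. Origin: centre of its underside.
- jar_b: Bystander: dark green candle jar, 72 mm diameter, 78 mm tall, right of the jig. Origin: centre of its underside.
- small_block: Bystander: a smaller wooden block with one cup, 50 x 90 x 24 mm, on the bench left of the jig. Origin: centre of its underside.
- wood_lid: Bystander: round wooden jar lid, 76 mm diameter, 12 mm thick, lying on the bench to the front left. Origin: centre of its underside.
- driver: Bystander: screwdriver lying on the bench right of the jig. Origin under its middle.
- tape: Bystander: cardboard-coloured tape ring, 100 mm diameter, 30 mm tall, on the bench right of the jig. Origin: centre of its underside.
Things that resemble listed ones, but are neither listed nor needed, are in the scene too. Leave any blue look-alike of the block alone.

How it is judged:
On the way, in this order (a step that is already met when the one before it is completed fails the run):
1. with the frame still up, the block is home against both stops (within 2 mm of each) and square (within 0.03 rad) (x of block in the frame of jig between 0.02 and 0.025 m and y of block in the frame of jig between 0.003 and 0.008 m and angle between the x axis of block and the x axis of jig, either way round below 0.03 rad and angle between block's own z axis and vertical below 0.05 rad and z of block in the frame of jig below 0.018 m and value of joint frame above 0.6 rad), for 0.2 s.
2. the frame is down on the block and pressed on it with more than 10 N (value of joint frame below 0.03 rad and contact force between frame and block above 10 N), for 0.1 s.
At the end, for the whole second after the job is handed in: The block lies flat on the bed within 2 mm of both stops and square to them within 0.03 rad, at rest, and the frame is shut (hinge angle under 0.03 rad) with its pads bearing on the block (more than 1 N) (x of block in the frame of jig between 0.02 and 0.025 m and y of block in the frame of jig between 0.003 and 0.008 m and angle between the x axis of block and the x axis of jig, either way round below 0.03 rad and angle between block's own z axis and vertical below 0.05 rad and z of block in the frame of jig below 0.018 m and value of joint frame below 0.03 rad and contact force between frame and block above 1 N and linear speed of block below 0.01 m/s); the robot touches nothing.
It fails at once if the block is rammed against the stops with more than 60 N (contact force between block and stops above 60 N).
It fails at once if a bystander is moved by more than 30 mm (distance of any of jar_a, jar_b, small_block, wood_lid, driver, tape from where it was at the start of the episode above 0.03 m).
It also fails if it takes over 64 s, if anything falls off the work surface, if the arm or the gripper's body presses on something with over 40 N, if the wrist force passes 120 N, or if a joint passes its speed limit or range.

## Working session

There is one attempt and no reset: what is moved stays moved. The work goes in short steps, Python scripts to look and compute and a tool call to move; the robot and the scene stay as the last step left them, time stands still between calls to the robot, and variables do not carry over. Pictures are saved under pics/ and viewed, at most 10 in all, crops included, and the job is handed in when it is done.

Besides the shell and the picture viewer there is one more tool, called after "Call:" as name([rows], argument=value, ...), one row to a line, values as JSON. play_rows: Moves the arm, as the interface text tells. Scaled input: -1 to 1 covers 0.12 m each way for a shift and 5 degrees each way for a turn. Its arguments: {"type":"object","properties":{"increments":{"type":"array","items":{"type":"array"}},"newtons":{"type":"number"}},"required":["increments"]}

```bash
ls; mkdir -p pics; cat > h.py <<'E'
import numpy as np, cv2
from cell import sense, capture, robot
def grab(n,f=None):
    c=capture(n); 
    if f: cv2.imwrite('pics/'+f,c['pixels'])
    np.savez('%s.npz'%n,**c); return c
def load(n): return dict(np.load('%s.npz'%n))
def pix(c,u,v,d=None):
    f=200/np.tan(np.radians(float(c['fov_y']))/2)
    if d is None: d=np.median(c['depth'][int(v)-1:int(v)+2,int(u)-1:int(u)+2])
    p=np.array([(u-c['cx'])/f*d,-(v-c['cy'])/f*d,-d,1]); return (c['world_from_camera']@p)[:3]
def pixz(c,u,v,z):
    a=pix(c,u,v,1.0); o=c['world_from_camera'][:3,3]; return o+(a-o)*(z-o[2])/(a[2]-o[2])
def proj(c,P):
    f=200/np.tan(np.radians(float(c['fov_y']))/2)
    q=np.linalg.inv(c['world_from_camera'])@np.append(P,1); return (c['cx']+f*q[0]/-q[2], c['cy']-f*q[1]/-q[2])
E
python3 - <<'E'
from h import *
for n in('scene','top'):
    c=grab(n,n+'0.png'); print(n,c.keys(),c['fov_y'],c['cx'],c['cy'],c['world_from_camera'].round(3).tolist())
print(sense(), robot.tcp_to_tips)
E
```

```text
pics
scene dict_keys(['pixels', 'depth', 'fov_y', 'cx', 'cy', 'world_from_camera']) 45.31996062081947 330.0711106805407 193.15339983570942 [[-0.713, -0.541, 0.446, 1.088], [0.701, -0.54, 0.466, 0.594], [-0.011, 0.645, 0.764, 0.967], [0.0, 0.0, 0.0, 1.0]]
top dict_keys(['pixels', 'depth', 'fov_y', 'cx', 'cy', 'world_from_camera']) 49.900051842415444 321.86770400213726 201.48692510275694 [[-0.114, 0.971, -0.208, 0.276], [-0.993, -0.113, 0.02, 0.048], [-0.004, 0.209, 0.978, 1.381], [0.0, 0.0, 0.0, 1.0]]
{'time': 0.1, 'q': array([-1.25813118,  0.4777145 ,  0.02236035,  1.5563026 , -0.0114944 ,
        1.10928586, -0.08306634]), 'qvel': array([-0.000587  , -0.00092581, -0.00101859, -0.00243097,  0.00093634,
        0.00119164,  0.00094374]), 'joint_torque': array([ 3.62463179e-03, -5.84095430e+01,  1.53960273e+00, -2.73319817e+01,
       -5.42498042e-02,  1.31711367e-02,  8.56600286e-05]), 'ee_pos': array([0.27552305, 0.61565562, 0.22980235]), 'ee_rot': array([[-9.12793447e-01,  4.08421160e-01, -5.27996008e-04],
       [ 4.08421481e-01,  9.12792238e-01, -1.49114565e-03],
       [-1.27064779e-04, -1.57675289e-03, -9.99998749e-01]]), 'contact_force': array([-0.21315727,  0.12770788, -0.17062649]), 'ft_torque': array([ 0.00564601,  0.0028376 , -0.00302382]), 'gripper_force': 0.0, 'opening': 1.0007017245789551} 0.008
```

View pics/scene0.png

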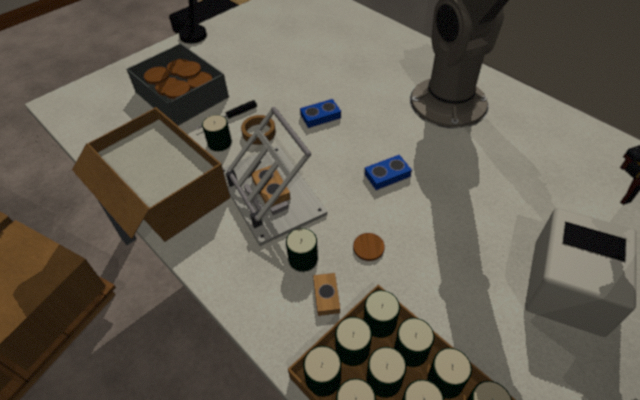

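View pics/top0.png

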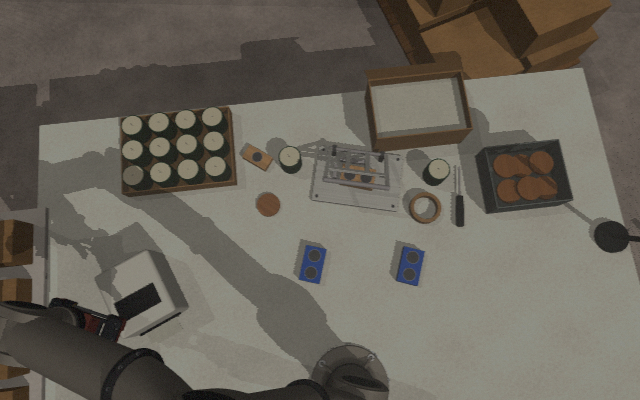

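The scene view shows the jig at about (275,185). The top view shows it at about (355,180), with jars at (290,158) and (436,171), the tape at (425,207), the lid at (267,204) and the small block at (256,156). I'll enlarge both views.

```bash
python3 - <<'E'
from h import *
c=load('top'); cv2.imwrite('pics/topc.png',cv2.resize(c['pixels'][125:225,295:425],None,fx=6,fy=6,interpolation=cv2.INTER_CUBIC)[:600])
c=load('scene'); cv2.imwrite('pics/scenec.png',cv2.resize(c['pixels'][95:250,215:345],None,fx=3.8,fy=3.8,interpolation=cv2.INTER_CUBIC))
E
```

```text
(no output)
```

View pics/topc.png

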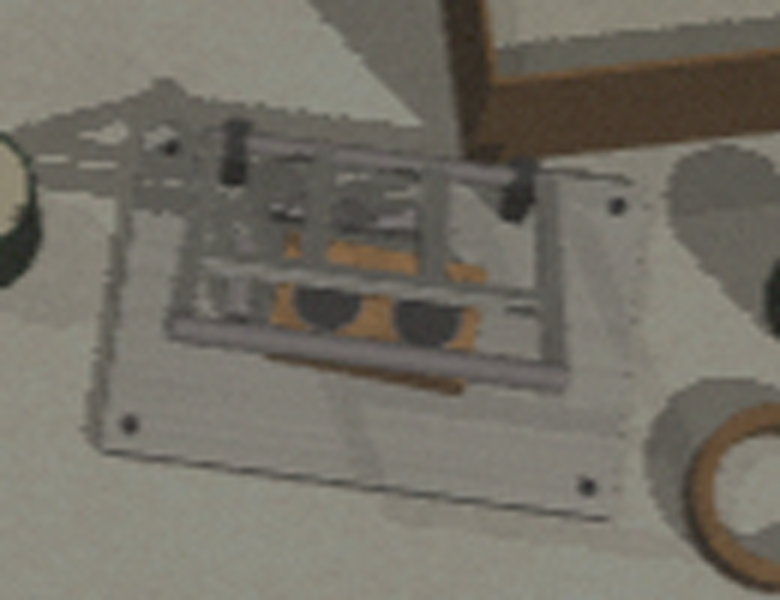

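View pics/scenec.png

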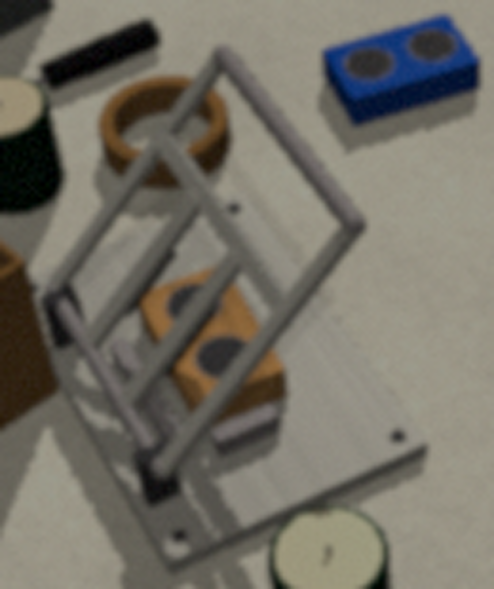

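```bash
cat > fit.py <<'E'
from h import *
from scipy.optimize import least_squares
T=load('top');S=load('scene')
t=lambda x,y:((x+.5)/6-.5+295,(y+.5)/6-.5+125)
s=lambda x,y:((x+.5)/3.8-.5+215,(y+.5)/3.8-.5+95)
R=lambda a:np.array([[np.cos(a),-np.sin(a)],[np.sin(a),np.cos(a)]])
def W(j,p): q=R(j[2])@np.array(p[:2])+j[:2]; return np.array([q[0],q[1],p[2]])
# jig: x,y,yaw, frame angle
obs=[(T,t(102,450),(-.085,.130,.012)),(T,t(607,518),(-.085,-.15,.012)),
     (S,s(427,447),(-.085,.130,.015)),(S,s(172,562),(.105,.130,.015))]
gr=[(T,t(172,327),.09),(T,t(565,378),-.09),(S,s(222,52),-.09),(S,s(358,228),.09)]
def res(v):
    r=[np.subtract(proj(c,W(v,P)),u) for c,u,P in obs]
    for c,u,y in gr: r.append(np.subtract(proj(c,W(v,(.085-.205*np.cos(v[3]),y,.053+.205*np.sin(v[3])))),u))
    return np.concatenate(r)
f=least_squares(res,[.65,0,0,.82],loss='soft_l1');J=f.x
print('jig',J.round(4)); print(res(J).reshape(-1,2).round(1).tolist())
bo=[(T,t(328,305),(0,.0275,.045)),(T,t(427,320),(0,-.0275,.045)),(T,t(268,355),(-.033,.055,.015)),(T,t(463,390),(-.033,-.055,.015)),(T,t(290,235),(.033,.055,.045)),
    (S,s(193,303),(0,-.0275,.045)),(S,s(226,357),(0,.0275,.045)),(S,s(142,297),(.033,-.055,.045)),(S,s(213,270),(-.033,-.055,.045)),(S,s(285,370),(-.033,.055,.045)),(S,s(215,415),(.033,.055,.045))]
def rb(v):
    k=v[3] # cup half spacing
    r=[]
    for c,u,P in bo:
        P=list(P)
        if P[0]==0: P[1]=np.sign(P[1])*k
        r.append(np.subtract(proj(c,W(v,P)),u))
    return np.concatenate(r)
f=least_squares(rb,[*J[:3],.0275],loss='soft_l1');B=f.x
print('block',B.round(4),'in jig',(R(-J[2])@(B[:2]-J[:2])).round(4),B[2]-J[2]);print(rb(B).reshape(-1,2).round(1).tolist())
for n,c,u,v in [('jarA',T,290,152),('jarB',T,436,165),('tape',T,425,207)]: print(n,pix(c,u,v).round(3))
E
python3 fit.py
```

```text
jig [ 0.6277 -0.0935 -0.2532  0.787 ]
[[-0.2, -0.0], [1.1, 0.2], [1.1, -0.7], [-0.6, 0.8], [1.4, -0.2], [-1.1, -0.3], [0.8, 1.1], [-0.4, -0.6]]
block [ 0.6327 -0.1034 -0.2718  0.0271] in jig [ 0.0073 -0.0083] -0.01864690231210081
[[0.1, -1.3], [0.3, -1.3], [-0.3, 1.2], [0.5, 0.4], [-0.6, -0.6], [0.4, 1.1], [0.4, 0.6], [-2.1, 0.4], [2.2, -1.5], [1.4, -0.4], [-4.1, -2.3]]
jarA [0.725 0.104 0.079]
jarB [ 0.628 -0.349  0.081]
tape [ 0.513 -0.313 -0.001]
```

```bash
cat >> h.py <<'E'
from scipy.spatial.transform import Rotation as Ro
J=np.array([.6277,-.0935,-.2532])
def jigR():
    return Ro.from_euler('z',J[2]).as_matrix()
def jig2w(p): return jigR()@np.array(p)+np.array([J[0],J[1],0])
def w2jig(p): return jigR().T@(np.array(p)-np.array([J[0],J[1],0]))
def Rt(t):
    t=np.radians(t); z=np.array([np.sin(t),0,-np.cos(t)]); y=np.array([0,1.,0]); return jigR()@np.column_stack([np.cross(y,z),y,z])
def move(tip=None,tilt=None):
    s=sense(); p,R=s['ee_pos'],s['ee_rot']; tp=p+R[:,2]*.008
    print('t',round(s['time'],2),'tip jig',w2jig(tp).round(4),'F',s['contact_force'].round(1),'open',round(s['opening'],3))
    if tip is not None: print('  shift total (norm) ',(R.T@(jig2w(tip)-tp)/.12).round(3))
    if tilt is not None: print('  turn total (norm) ',(np.degrees(Ro.from_matrix(R.T@Rt(tilt)).as_rotvec())/5).round(3))
E
python3 - <<'E'
from h import *
move([-.15,-.01,.35],45)
c=load('top')
for u,v in [(145,280),(150,265),(205,115),(125,110),(470,75),(400,195)]: print(u,v,pix(c,u,v).round(3))
E
```

```text
t 0.1 tip jig [-0.5186  0.5983  0.2218] F [-0.2  0.1 -0.2] open 1.001
  shift total (norm)  [-3.874 -4.488 -1.061]
  turn total (norm)  [-0.771 -8.979 -1.813]
145 280 [0.371 0.549 0.139]
150 265 [0.412 0.534 0.14 ]
205 115 [0.879 0.364 0.085]
125 110 [ 1.345  0.989 -0.751]
470 75 [ 1.176 -0.734 -0.436]
400 195 [ 0.562 -0.238  0.   ]
```

Call:
play_rows([
  [[0, 0, -0.35], [0, 0, 0], 0.5],
  [[0, 0, -0.35], [0, 0, 0], 0.5],
  [[0, 0, -0.35], [0, 0, 0], 0.5],
  [[-0.2, -0.22, 0], [0, 0, 0], 0.5],
  [[-0.2, -0.22, 0], [0, 0, 0], 0.5],
  [[-0.2, -0.22, 0], [0, 0, 0], 0.5],
  [[-0.2, -0.22, 0], [0, 0, 0], 0.5],
  [[-0.2, -0.22, 0], [0, 0, 0], 0.5],
  [[-0.2, -0.22, 0], [0, 0, 0], 0.5],
  [[-0.2, -0.22, 0], [0, 0, 0], 0.5],
  [[-0.2, -0.22, 0], [0, 0, 0], 0.5],
  [[-0.2, -0.22, 0], [0, 0, 0], 0.5],
])

```text
time: 1.3
ee_pos: [0.3759, 0.3093, 0.3564]
ee_rot: [[-0.913, 0.408, -0.0], [0.408, 0.913, -0.0], [0.0, -0.0, -1.0]]
contact_force: [0.4, -0.2, -0.5]
opening: 0.495
gripper_force: 0.0
```

Call:
play_rows([
  [[-0.2, -0.22, 0], [0, 0, 0], 0.5],
  [[-0.2, -0.22, 0], [0, 0, 0], 0.5],
  [[-0.2, -0.22, 0], [0, 0, 0], 0.5],
  [[-0.2, -0.22, 0], [0, 0, 0], 0.5],
  [[-0.2, -0.22, 0], [0, 0, 0], 0.5],
  [[-0.2, -0.22, 0], [0, 0, 0], 0.5],
  [[-0.2, -0.22, 0], [0, 0, 0], 0.5],
  [[-0.2, -0.22, 0], [0, 0, 0], 0.5],
  [[-0.2, -0.22, 0], [0, 0, 0], 0.5],
  [[-0.1, -0.1, 0], [0, 0, 0], 0.5],
  [[0, 0, 0], [0, 0, 0], 0.5],
  [[0, 0, 0], [0, 0, 0], 0.5],
])

```text
time: 2.5
ee_pos: [0.4816, -0.0092, 0.3563]
ee_rot: [[-0.913, 0.408, -0.001], [0.408, 0.913, 0.0], [0.001, -0.0, -1.0]]
contact_force: [-0.1, 1.0, -0.2]
opening: 0.497
gripper_force: 0.0
```

```bash
python3 - <<'E'
from h import *
move([-.15,-.01,.3],45); print(sense()['q'].round(2))
E
```

```text
t 2.5 tip jig [-0.1626  0.045   0.3483] F [-0.1  1.  -0.2] open 0.497
  shift total (norm)  [-0.18  -0.434  0.403]
  turn total (norm)  [-0.754 -8.989 -1.821]
[-0.61  0.03  0.52  1.86 -0.02  1.26  1.07]
```

Call:
play_rows([
  [[0, -0.2, 0], [-0.075, -0.9, -0.182], 0.5],
  [[0, -0.2, 0], [-0.075, -0.9, -0.182], 0.5],
  [[0, 0, 0], [-0.075, -0.9, -0.182], 0.5],
  [[0, 0, 0], [-0.075, -0.9, -0.182], 0.5],
  [[0, 0, 0], [-0.075, -0.9, -0.182], 0.5],
  [[0, 0, 0], [-0.075, -0.9, -0.182], 0.5],
  [[0, 0, 0], [-0.075, -0.9, -0.182], 0.5],
  [[0, 0, 0], [-0.075, -0.9, -0.182], 0.5],
  [[0, 0, 0], [-0.075, -0.9, -0.182], 0.5],
  [[0, 0, 0], [-0.075, -0.9, -0.182], 0.5],
  [[0, 0, 0], [0, 0, 0], 0.5],
])

```text
time: 3.6
ee_pos: [0.4617, -0.0552, 0.3569]
ee_rot: [[-0.72, 0.267, 0.64], [0.203, 0.964, -0.173], [-0.663, 0.006, -0.748]]
contact_force: [-0.3, -1.0, 0.4]
opening: 0.5
gripper_force: 0.0
```

```bash
python3 - <<'E'
from h import *
move([-.12,-.01,.10],45); print(sense()['q'].round(2))
E
```

```text
t 3.6 tip jig [-0.165  -0.0045  0.3509] F [-0.3 -1.   0.4] open 0.5
  shift total (norm)  [ 1.105 -0.051  1.814]
  turn total (norm)  [-0.082 -0.689 -0.185]
[-0.05 -0.34 -0.15  2.34  0.52  0.53  0.72]
```

Call:
play_rows([
  [[0.16, 0, 0.24], [0, 0, 0], 0.5],
  [[0.16, 0, 0.24], [0, 0, 0], 0.5],
  [[0.16, 0, 0.24], [0, 0, 0], 0.5],
  [[0.16, 0, 0.24], [0, 0, 0], 0.5],
  [[0.16, 0, 0.24], [0, 0, 0], 0.5],
  [[0.16, 0, 0.24], [0, -0.35, -0.1], 0.5],
  [[0.1, 0, 0.24], [0, -0.35, -0.1], 0.5],
  [[0, 0, 0], [0, 0, 0], 0.5],
])

```text
time: 4.4
ee_pos: [0.4848, -0.0739, 0.252]
ee_rot: [[-0.708, 0.282, 0.648], [0.163, 0.958, -0.238], [-0.687, -0.062, -0.724]]
contact_force: [-0.6, -0.3, -0.7]
opening: 0.502
gripper_force: 0.0
```

```bash
python3 - <<'E'
from h import *
move([-.06,-.008,.03],45); print(sense()['q'].round(2))
E
```

```text
t 4.4 tip jig [-0.1378 -0.0174  0.2462] F [-0.6 -0.3 -0.7] open 0.502
  shift total (norm)  [0.765 0.212 1.744]
  turn total (norm)  [-0.775 -0.313  0.231]
[ 0.93 -0.11 -1.05  2.43  1.27  0.26 -0.01]
```

Call:
play_rows([
  [[0, 0, 0], [-0.08, 0.7, 0.02], 0.5],
  [[0, 0, 0], [-0.08, 0.7, 0.02], 0.5],
  [[0, 0, 0], [-0.08, 0.7, 0.02], 0.5],
  [[0, 0, 0], [-0.08, 0.7, 0.02], 0.5],
  [[0, 0, 0], [-0.08, 0.7, 0.02], 0.5],
  [[0, 0, 0], [-0.08, 0.7, 0.02], 0.5],
  [[0, 0, 0], [0, 0, 0], 0.5],
])

```text
time: 5.1
ee_pos: [0.4868, -0.0745, 0.2543]
ee_rot: [[-0.873, 0.272, 0.404], [0.234, 0.962, -0.141], [-0.427, -0.029, -0.904]]
contact_force: [-0.1, 0.6, -0.9]
opening: 0.502
gripper_force: 0.0
```

```bash
python3 - <<'E'
from h import *
move([-.10,-.008,.06],22); print(sense()['q'].round(2))
E
```

```text
t 5.1 tip jig [-0.1377 -0.0172  0.2471] F [-0.1  0.6 -0.9] open 0.502
  shift total (norm)  [0.382 0.128 1.541]
  turn total (norm)  [-0.404  0.653 -0.102]
[ 0.71 -0.02 -0.77  2.22  0.3   0.55  1.01]
```

Call:
play_rows([
  [[0.06, 0.02, 0.26], [-0.07, 0.1, -0.02], 0.5],
  [[0.06, 0.02, 0.26], [-0.07, 0.1, -0.02], 0.5],
  [[0.06, 0.02, 0.26], [-0.07, 0.1, -0.02], 0.5],
  [[0.06, 0.02, 0.26], [-0.07, 0.1, -0.02], 0.5],
  [[0.06, 0.02, 0.26], [-0.07, 0.1, -0.02], 0.5],
  [[0.06, 0.02, 0.24], [-0.07, 0.1, -0.02], 0.5],
  [[0, 0, 0], [0, 0, 0], 0.5],
])

```text
time: 5.8
ee_pos: [0.52, -0.0738, 0.063]
ee_rot: [[-0.9, 0.248, 0.36], [0.228, 0.969, -0.096], [-0.372, -0.004, -0.928]]
contact_force: [-1.2, 0.3, 0.2]
opening: 0.501
gripper_force: 0.0
```

```bash
python3 - <<'E'
from h import *
move([-.06,-.008,.04],38); print(sense()['q'].round(2))
E
```

```text
t 5.8 tip jig [-0.1062 -0.008   0.0556] F [-1.2  0.3  0.2] open 0.501
  shift total (norm)  [-0.309 -0.001  0.264]
  turn total (norm)  [-0.024 -3.226  0.054]
[ 0.38  0.41 -0.49  2.3   1.25  0.32  0.1 ]
```

Call:
play_rows([
  [[-0.06, 0, 0.05], [0, -0.65, 0.01], 0.5],
  [[-0.06, 0, 0.05], [0, -0.65, 0.01], 0.5],
  [[-0.06, 0, 0.05], [0, -0.65, 0.01], 0.5],
  [[-0.06, 0, 0.05], [0, -0.65, 0.01], 0.5],
  [[-0.06, 0, 0.05], [0, -0.65, 0.01], 0.5],
  [[0, 0, 0], [0, 0, 0], 0.5],
])

```text
time: 6.4
ee_pos: [0.5601, -0.088, 0.0577]
ee_rot: [[-0.777, 0.257, 0.575], [0.201, 0.966, -0.159], [-0.596, -0.008, -0.803]]
contact_force: [-0.3, 0.5, -0.2]
opening: 0.501
gripper_force: 0.0
```

```bash
python3 - <<'E'
from h import *
move([-.042,-.008,.03],38); print(sense()['q'].round(2))
E
```

```text
t 6.4 tip jig [-0.0621 -0.0117  0.0513] F [-0.3  0.5 -0.2] open 0.501
  shift total (norm)  [-0.029  0.033  0.242]
  turn total (norm)  [-0.119 -0.28  -0.003]
[ 0.45  0.52 -0.61  2.37  2.18  0.55 -0.78]
```

Call:
play_rows([
  [[-0.015, 0.016, 0.12], [-0.06, -0.14, 0], 0.5],
  [[-0.015, 0.016, 0.12], [-0.06, -0.14, 0], 0.5],
  [[0, 0, 0], [0, 0, 0], 0.5],
])

```text
time: 6.7
ee_pos: [0.5816, -0.09, 0.0366]
ee_rot: [[-0.763, 0.252, 0.595], [0.199, 0.968, -0.155], [-0.615, 0.0, -0.789]]
contact_force: [-0.5, 0.6, -0.8]
opening: 0.498
gripper_force: 0.0
```

```bash
python3 - <<'E'
from h import *
move([-.019,-.005,.03],38); print(sense()['q'].round(2))
c=grab('scene'); a=c['pixels'][95:250,215:345]
t=grab('top')['pixels'][125:225,295:425]
im=np.hstack([cv2.resize(a,(377,450),interpolation=cv2.INTER_CUBIC),cv2.resize(t,(420,323),interpolation=cv2.INTER_CUBIC)[:450] if 0 else cv2.copyMakeBorder(cv2.resize(t,(420,323),interpolation=cv2.INTER_CUBIC),0,127,0,0,0)])
cv2.imwrite('pics/a.png',im)
E
```

```text
t 6.7 tip jig [-0.0406 -0.0082  0.0303] F [-0.5  0.6 -0.8] open 0.498
  shift total (norm)  [-0.14   0.027  0.112]
  turn total (norm)  [-0.007 -0.013 -0.015]
[ 0.47  0.6  -0.62  2.34  2.27  0.61 -0.83]
```

View pics/a.png

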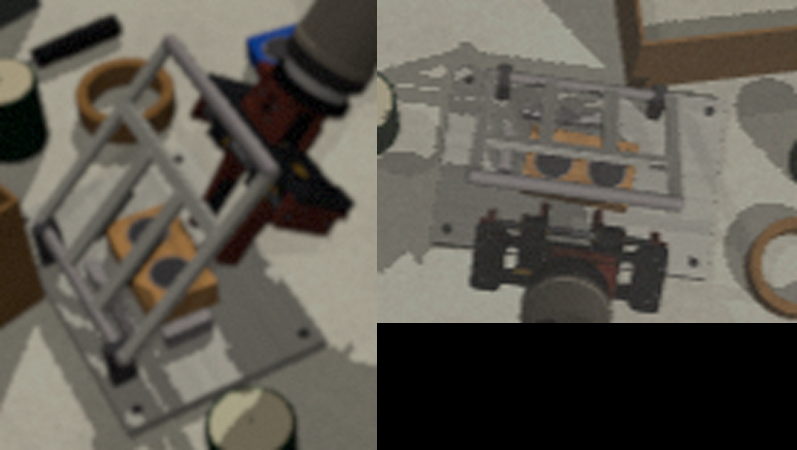

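Call:
play_rows([
  [[-0.02, 0, 0.016], [0, 0, 0], 0.5],
  [[-0.02, 0, 0.016], [0, 0, 0], 0.5],
  [[-0.013, 0, 0.01], [0, 0, 0], 0.5],
  [[-0.013, 0, 0.01], [0, 0, 0], 0.5],
  [[-0.013, 0, 0.01], [0, 0, 0], 0.5],
  [[-0.013, 0, 0.01], [0, 0, 0], 0.5],
  [[0, 0, 0], [0, 0, 0], 0.5],
])

```text
time: 7.5
ee_pos: [0.5952, -0.0933, 0.0367]
ee_rot: [[-0.762, 0.251, 0.597], [0.199, 0.968, -0.153], [-0.616, 0.002, -0.788]]
contact_force: [0.1, -0.9, -0.5]
opening: 0.5
gripper_force: 0.3
```

```bash
python3 - <<'E'
from h import *
move([-.019,-.005,.03],38)
E
```

```text
t 7.5 tip jig [-0.0266 -0.0079  0.0304] F [ 0.1 -0.9 -0.5] open 0.5
  shift total (norm)  [-0.048  0.024  0.041]
  turn total (norm)  [ 0.013  0.006 -0.024]
```

Call:
play_rows([
  [[-0.01, 0, 0.008], [0, 0, 0], 0.5],
  [[-0.01, 0, 0.008], [0, 0, 0], 0.5],
  [[-0.01, 0, 0.008], [0, 0, 0], 0.5],
  [[0, 0, 0], [0, 0, 0], 0.5],
])

```text
time: 7.9
ee_pos: [0.5997, -0.0943, 0.0366]
ee_rot: [[-0.762, 0.251, 0.597], [0.199, 0.968, -0.153], [-0.616, 0.002, -0.788]]
contact_force: [-0.5, 0.4, 0.4]
opening: 0.498
gripper_force: 0.3
```

Call:
play_rows([
  [[-0.006, 0, 0.005], [0, 0, 0], 0.5],
  [[-0.006, 0, 0.005], [0, 0, 0], 0.5],
  [[0, 0, 0], [0, 0, 0], 0.5],
])

```text
time: 8.2
ee_pos: [0.6014, -0.0948, 0.0366]
ee_rot: [[-0.762, 0.251, 0.597], [0.199, 0.968, -0.153], [-0.616, 0.002, -0.788]]
contact_force: [-1.6, 0.8, 1.1]
opening: 0.497
gripper_force: 0.5
```

```bash
python3 - <<'E'
from h import *
move([-.019,-.005,.03],38)
c=grab('scene'); a=c['pixels'][95:250,215:345]
t=grab('top')['pixels'][125:225,295:425]
cv2.imwrite('pics/b.png',np.hstack([cv2.resize(a,(377,450),interpolation=cv2.INTER_CUBIC),cv2.copyMakeBorder(cv2.resize(t,(420,323),interpolation=cv2.INTER_CUBIC),0,127,0,0,0)]))
E
```

```text
t 8.2 tip jig [-0.0202 -0.0078  0.0303] F [-1.6  0.8  1.1] open 0.497
  shift total (norm)  [-0.007  0.023  0.008]
  turn total (norm)  [ 0.014  0.006 -0.022]
```

View pics/b.png

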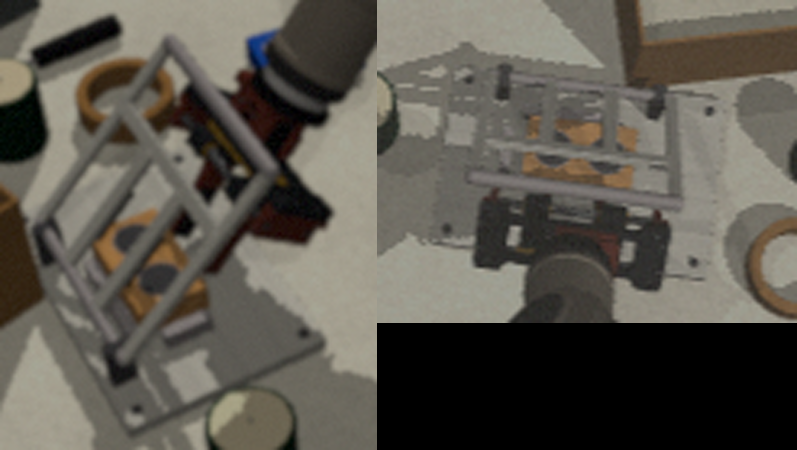

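The block has moved back: its cups in the left panel are now at about (133,238) and (158,279). I'll keep creeping until the force rises.

Call:
play_rows([
  [[-0.006, 0, 0.005], [0, 0, 0], 0.5],
  [[-0.006, 0, 0.005], [0, 0, 0], 0.5],
  [[0, 0, 0], [0, 0, 0], 0.5],
])

```text
time: 8.6
ee_pos: [0.6032, -0.0953, 0.0365]
ee_rot: [[-0.762, 0.251, 0.597], [0.199, 0.968, -0.153], [-0.616, 0.002, -0.788]]
contact_force: [-1.0, 0.3, 0.1]
opening: 0.499
gripper_force: 0.6
```

Call:
play_rows([
  [[-0.006, 0, 0.005], [0, 0, 0], 0.5],
  [[-0.006, 0, 0.005], [0, 0, 0], 0.5],
  [[0, 0, 0], [0, 0, 0], 0.5],
])

```text
time: 8.9
ee_pos: [0.6042, -0.0956, 0.0362]
ee_rot: [[-0.763, 0.251, 0.596], [0.199, 0.968, -0.153], [-0.615, 0.002, -0.788]]
contact_force: [-4.7, 1.6, 3.4]
opening: 0.5
gripper_force: 2.4
```

Call:
play_rows([
  [[-0.006, 0, 0.005], [0, 0, 0], 0.5],
  [[0, 0, 0], [0, 0, 0], 0.5],
  [[0, 0, 0], [0, 0, 0], 0.5],
])

```text
time: 9.2
ee_pos: [0.6044, -0.0955, 0.0358]
ee_rot: [[-0.764, 0.251, 0.595], [0.199, 0.968, -0.152], [-0.614, 0.002, -0.789]]
contact_force: [-7.8, 1.9, 5.3]
opening: 0.499
gripper_force: 3.7
```

```bash
python3 - <<'E'
from h import *
move([-.05,-.09,.034],45)
E
```

```text
t 9.2 tip jig [-0.0171 -0.0078  0.0295] F [-7.8  1.9  5.3] open 0.499
  shift total (norm)  [ 0.192 -0.685 -0.199]
  turn total (norm)  [ 0.017 -1.419 -0.017]
```

Call:
play_rows([
  [[0.1, 0, -0.075], [0, 0, 0], 0.3],
  [[0.1, 0, -0.075], [0, 0, 0], 0],
  [[0, -0.18, 0], [0, 0, 0], 0],
  [[0, -0.18, 0], [0, 0, 0], 0],
  [[0, -0.18, 0], [0, 0, 0], 0],
  [[0, -0.18, 0], [0, 0, 0], 0],
  [[0, 0, 0], [0, 0, 0], 0],
  [[0, 0, 0], [0, 0, 0], 0],
])

```text
time: 10.0
ee_pos: [0.5553, -0.1725, 0.0357]
ee_rot: [[-0.762, 0.252, 0.597], [0.2, 0.968, -0.154], [-0.616, 0.002, -0.787]]
contact_force: [0.1, 0.8, -0.3]
opening: 0.004
gripper_force: 0.0
```

```bash
python3 - <<'E'
from h import *
move([-.01,-.095,.035],48); print(sense()['q'].round(2))
E
```

```text
t 10.0 tip jig [-0.0454 -0.0946  0.0294] F [ 0.1  0.8 -0.3] open 0.004
  shift total (norm)  [-0.261 -0.003  0.145]
  turn total (norm)  [ 0.003 -1.989 -0.034]
[ 0.69  0.6  -0.61  2.36  2.49  0.53 -0.85]
```

Call:
play_rows([
  [[-0.065, 0, 0.037], [0, -0.3, 0], 0],
  [[-0.065, 0, 0.037], [0, -0.5, 0], 0],
  [[-0.065, 0, 0.037], [0, -0.5, 0], 0],
  [[-0.065, 0, 0.037], [0, -0.5, 0], 0],
  [[0, 0, 0], [0, -0.2, 0], 0],
  [[0, 0, 0], [0, 0, 0], 0],
])

```text
time: 10.6
ee_pos: [0.5892, -0.1793, 0.0421]
ee_rot: [[-0.648, 0.249, 0.72], [0.169, 0.968, -0.183], [-0.743, 0.003, -0.669]]
contact_force: [0.1, 0.7, 0.3]
opening: 0.002
gripper_force: 0.0
```

```bash
python3 - <<'E'
from h import *
move([.022,-.09,.032],48); print(sense()['q'].round(2))
E
```

```text
t 10.6 tip jig [-0.0099 -0.0926  0.0367] F [0.1 0.7 0.3] open 0.002
  shift total (norm)  [-0.148  0.022  0.224]
  turn total (norm)  [ 0.034 -0.005 -0.02 ]
[ 0.75  0.71 -0.68  2.37  2.68  0.77 -0.94]
```

Call:
play_rows([
  [[-0.05, 0, 0.075], [0, 0, 0], 0],
  [[-0.05, 0, 0.075], [0, 0, 0], 0],
  [[-0.048, 0, 0.074], [0, 0, 0], 0],
  [[0, 0, 0], [0, 0, 0], 0],
])

```text
time: 11.0
ee_pos: [0.6223, -0.1895, 0.0387]
ee_rot: [[-0.645, 0.252, 0.721], [0.17, 0.968, -0.186], [-0.745, 0.002, -0.667]]
contact_force: [-0.1, 0.6, -0.1]
opening: 0.003
gripper_force: 0.0
```

```bash
python3 - <<'E'
from h import *
move([.022,-.0635,.032],48)
c=grab('scene'); a=c['pixels'][95:250,215:345]
t=grab('top')['pixels'][125:225,295:425]
cv2.imwrite('pics/c.png',np.hstack([cv2.resize(a,(377,450),interpolation=cv2.INTER_CUBIC),cv2.copyMakeBorder(cv2.resize(t,(420,323),interpolation=cv2.INTER_CUBIC),0,127,0,0,0)]))
E
```

```text
t 11.0 tip jig [ 0.0248 -0.0943  0.0334] F [-0.1  0.6 -0.1] open 0.003
  shift total (norm)  [ 0.025  0.257 -0.01 ]
  turn total (norm)  [ 0.003  0.035 -0.029]
```

View pics/c.png

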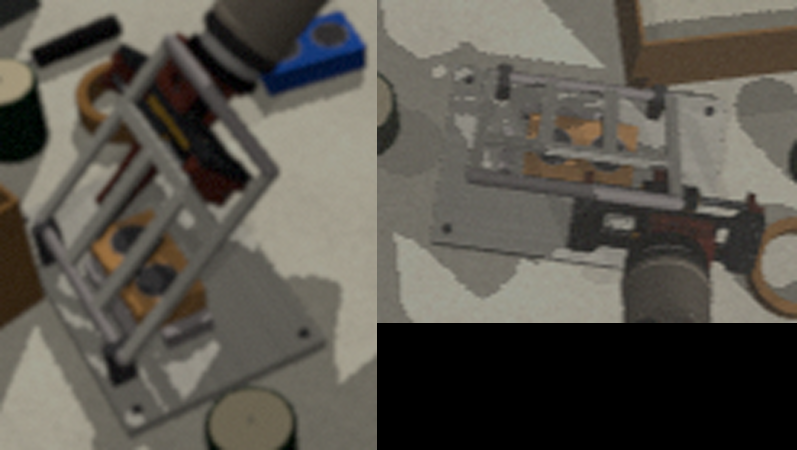

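The fingers stand to the right of the block with no contact, and the block lies against the back stop. Next I push it in +y.

Call:
play_rows([
  [[0, 0.03, 0], [0, 0, 0], 0],
  [[0, 0.03, 0], [0, 0, 0], 0],
  [[0, 0.03, 0], [0, 0, 0], 0],
  [[0, 0.02, 0], [0, 0, 0], 0],
  [[0, 0.015, 0], [0, 0, 0], 0],
  [[0, 0.015, 0], [0, 0, 0], 0],
  [[0, 0.015, 0], [0, 0, 0], 0],
  [[0, 0.015, 0], [0, 0, 0], 0],
  [[0, 0, 0], [0, 0, 0], 0],
])

```text
time: 12.0
ee_pos: [0.625, -0.1691, 0.0379]
ee_rot: [[-0.647, 0.251, 0.72], [0.17, 0.968, -0.186], [-0.743, 0.002, -0.669]]
contact_force: [0.6, -0.3, -0.3]
opening: 0.006
gripper_force: 0.1
```

Call:
play_rows([
  [[0, 0.01, 0], [0, 0, 0], 0],
  [[0, 0.01, 0], [0, 0, 0], 0],
  [[0, 0.01, 0], [0, 0, 0], 0],
  [[0, 0, 0], [0, 0, 0], 0],
])

```text
time: 12.4
ee_pos: [0.6259, -0.1656, 0.0379]
ee_rot: [[-0.647, 0.251, 0.72], [0.17, 0.968, -0.185], [-0.743, 0.002, -0.669]]
contact_force: [-0.9, -1.4, 0.2]
opening: 0.008
gripper_force: 0.6
```

```bash
python3 - <<'E'
from h import *
move([.022,-.0635,.032],48)
E
```

```text
t 12.4 tip jig [ 0.0222 -0.0703  0.0325] F [-0.9 -1.4  0.2] open 0.008
  shift total (norm)  [0.005 0.057 0.002]
  turn total (norm)  [ 0.009  0.003 -0.024]
```

Call:
play_rows([
  [[0, 0.01, 0], [0, 0, 0], 0],
  [[0, 0.01, 0], [0, 0, 0], 0],
  [[0, 0.01, 0], [0, 0, 0], 0],
  [[0, 0, 0], [0, 0, 0], 0],
], newtons=40)

```text
time: 12.8
ee_pos: [0.6269, -0.1618, 0.0379]
ee_rot: [[-0.647, 0.251, 0.72], [0.169, 0.968, -0.185], [-0.743, 0.002, -0.669]]
contact_force: [-0.6, -0.8, -0.9]
opening: 0.002
gripper_force: 0.3
```

Call:
play_rows([
  [[0, 0.008, 0], [0, 0, 0], 0],
  [[0, 0.008, 0], [0, 0, 0], 0],
  [[0, 0, 0], [0, 0, 0], 0],
])

```text
time: 13.1
ee_pos: [0.6274, -0.1601, 0.038]
ee_rot: [[-0.647, 0.251, 0.72], [0.169, 0.968, -0.185], [-0.743, 0.002, -0.669]]
contact_force: [-1.1, -1.1, -0.7]
opening: 0.005
gripper_force: 0.4
```

Call:
play_rows([
  [[0, 0.008, 0], [0, 0, 0], 0],
  [[0, 0.008, 0], [0, 0, 0], 0],
  [[0, 0, 0], [0, 0, 0], 0],
])

```text
time: 13.4
ee_pos: [0.6279, -0.1583, 0.038]
ee_rot: [[-0.647, 0.251, 0.72], [0.17, 0.968, -0.185], [-0.743, 0.002, -0.669]]
contact_force: [0.3, -1.2, -1.0]
opening: 0.007
gripper_force: 0.4
```

Call:
play_rows([
  [[0, 0.007, 0], [0, 0, 0], 0],
  [[0, 0, 0], [0, 0, 0], 0],
])

```text
time: 13.6
ee_pos: [0.6281, -0.1576, 0.038]
ee_rot: [[-0.647, 0.251, 0.72], [0.17, 0.968, -0.185], [-0.743, 0.002, -0.669]]
contact_force: [-1.1, -1.1, 0.7]
opening: 0.007
gripper_force: 0.4
```

```bash
python3 - <<'E'
from h import *
move([.022,-.0635,.032],48)
E
```

```text
t 13.6 tip jig [ 0.0223 -0.0619  0.0326] F [-1.1 -1.1  0.7] open 0.007
  shift total (norm)  [ 0.006 -0.013  0.001]
  turn total (norm)  [ 0.011  0.006 -0.024]
```

Call:
play_rows([
  [[0, 0.008, 0], [0, 0, 0], 0],
  [[0, 0.007, 0], [0, 0, 0], 0],
  [[0, 0, 0], [0, 0, 0], 0],
])

```text
time: 13.9
ee_pos: [0.6282, -0.157, 0.0379]
ee_rot: [[-0.647, 0.253, 0.72], [0.17, 0.967, -0.187], [-0.744, 0.001, -0.669]]
contact_force: [-2.9, -4.2, 0.1]
opening: 0.005
gripper_force: 2.1
```

Call:
play_rows([
  [[0, 0.007, 0], [0, 0, 0], 0],
  [[0, 0.005, 0], [0, 0, 0], 0],
  [[0, 0, 0], [0, 0, 0], 0],
])

```text
time: 14.2
ee_pos: [0.6283, -0.1569, 0.0379]
ee_rot: [[-0.646, 0.255, 0.719], [0.171, 0.967, -0.19], [-0.744, 0.0, -0.669]]
contact_force: [-3.7, -6.5, 1.0]
opening: 0.006
gripper_force: 3.6
```

Call:
play_rows([
  [[0, -0.05, 0], [0, 0, 0], 0],
  [[0, -0.1, 0], [0, 0, 0], 0],
  [[0, -0.1, 0], [0, 0, 0], 0],
  [[0.12, 0, -0.14], [0, 0, 0], 0],
  [[0.12, 0, -0.14], [0, 0, 0], 0],
  [[0.12, 0, -0.14], [0, 0.4, 0], 0],
  [[0.1, 0, -0.1], [0, 0.6, 0], 0],
  [[0, 0, 0], [0, 0.6, 0], 0.5],
  [[0, 0, 0], [0, 0.4, 0], 0.5],
  [[0, 0, 0], [0, 0, 0], 0.5],
])

```text
time: 15.2
ee_pos: [0.5422, -0.164, 0.0406]
ee_rot: [[-0.76, 0.252, 0.598], [0.199, 0.968, -0.155], [-0.618, 0.002, -0.786]]
contact_force: [-0.2, -0.6, 0.1]
opening: 0.242
gripper_force: 0.0
```

```bash
python3 - <<'E'
from h import *
move([-.045,.003,.032],38); print(sense()['q'].round(2))
c=grab('scene'); cv2.imwrite('pics/d.png',cv2.resize(c['pixels'][95:250,215:345],None,fx=3.8,fy=3.8,interpolation=cv2.INTER_CUBIC))
grab('top')
E
```

```text
t 15.2 tip jig [-0.0602 -0.0897  0.0343] F [-0.2 -0.6  0.1] open 0.242
  shift total (norm)  [-0.086  0.773  0.094]
  turn total (norm)  [ 0.002  0.036 -0.03 ]
[ 0.82  0.63 -0.79  2.39  2.37  0.6  -0.7 ]
```

View pics/d.png

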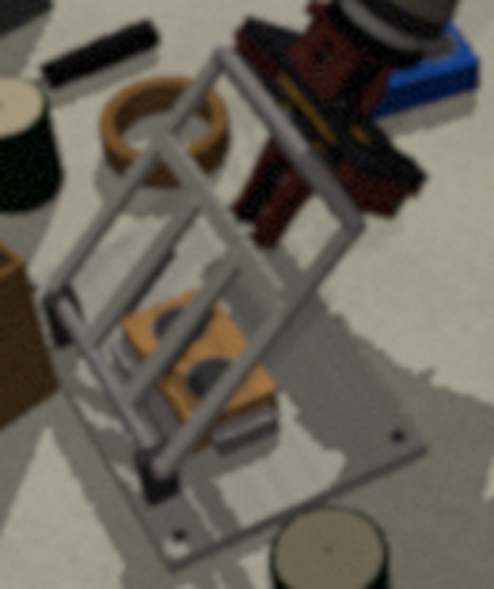

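The block now sits against both stops, with its left end touching the side stop near (245,430). I'll give one more gentle front push to square it.

Call:
play_rows([
  [[0, 0.19, 0], [0, 0, 0], 0.5],
  [[0, 0.19, 0], [0, 0, 0], 0.5],
  [[0, 0.19, 0], [0, 0, 0], 0.5],
  [[0, 0.19, 0], [0, 0, -0.02], 0.5],
  [[-0.08, 0, 0.09], [0, 0, 0], 0.5],
  [[-0.06, 0, 0.05], [0, 0, 0], 0.5],
  [[-0.06, 0, 0.045], [0, 0, 0], 0.5],
  [[0, 0, 0], [0, 0, 0], 0.5],
])

```text
time: 16.1
ee_pos: [0.5964, -0.0845, 0.0368]
ee_rot: [[-0.761, 0.253, 0.597], [0.199, 0.968, -0.155], [-0.617, 0.001, -0.787]]
contact_force: [-0.6, 0.2, 0.4]
opening: 0.499
gripper_force: 0.0
```

```bash
python3 - <<'E'
from h import *
move([-.018,.003,.03],38)
E
```

```text
t 16.1 tip jig [-0.0276  0.0009  0.0305] F [-0.6  0.2  0.4] open 0.499
  shift total (norm)  [-0.06   0.018  0.052]
  turn total (norm)  [-0.011  0.017 -0.026]
```

Call:
play_rows([
  [[-0.02, 0, 0.016], [0, 0, 0], 0.5],
  [[-0.02, 0, 0.016], [0, 0, 0], 0.5],
  [[-0.012, 0, 0.01], [0, 0, 0], 0.5],
  [[-0.006, 0, 0.005], [0, 0, 0], 0.5],
  [[0, 0, 0], [0, 0, 0], 0.5],
])

```text
time: 16.6
ee_pos: [0.6041, -0.0849, 0.0366]
ee_rot: [[-0.763, 0.25, 0.597], [0.198, 0.968, -0.153], [-0.616, 0.001, -0.788]]
contact_force: [0.1, 0.1, -0.7]
opening: 0.499
gripper_force: 0.0
```

Call:
play_rows([
  [[-0.007, 0, 0.005], [0, 0, 0], 0.5],
  [[-0.007, 0, 0.005], [0, 0, 0], 0.5],
  [[0, 0, 0], [0, 0, 0], 0.5],
])

```text
time: 16.9
ee_pos: [0.6061, -0.0853, 0.0367]
ee_rot: [[-0.763, 0.25, 0.597], [0.198, 0.968, -0.153], [-0.616, 0.001, -0.788]]
contact_force: [-0.9, -0.4, 0.8]
opening: 0.498
gripper_force: 0.0
```

Call:
play_rows([
  [[-0.007, 0, 0.005], [0, 0, 0], 0.5],
  [[0, 0, 0], [0, 0, 0], 0.5],
  [[0, 0, 0], [0, 0, 0], 0.5],
])

```text
time: 17.2
ee_pos: [0.6066, -0.0855, 0.0365]
ee_rot: [[-0.763, 0.25, 0.596], [0.197, 0.968, -0.153], [-0.615, 0.001, -0.788]]
contact_force: [-2.0, 0.0, 0.4]
opening: 0.499
gripper_force: 1.2
```

```bash
python3 - <<'E'
from h import *
move([-.018,.003,.03],38)
E
```

```text
t 17.2 tip jig [-0.0175  0.0025  0.0302] F [-2.   0.   0.4] open 0.499
  shift total (norm)  [ 0.004  0.004 -0.001]
  turn total (norm)  [ 0.015 -0.004  0.   ]
```

Call:
play_rows([
  [[-0.007, 0, 0.005], [0, 0, 0], 0.5],
  [[0, 0, 0], [0, 0, 0], 0.5],
  [[0, 0, 0], [0, 0, 0], 0.5],
])

```text
time: 17.5
ee_pos: [0.6069, -0.0855, 0.0363]
ee_rot: [[-0.764, 0.249, 0.595], [0.197, 0.968, -0.153], [-0.615, 0.001, -0.789]]
contact_force: [-6.8, 1.1, 4.9]
opening: 0.501
gripper_force: 3.3
```

Call:
play_rows([
  [[0.1, 0, -0.075], [0, 0, 0], 0.5],
  [[0.2, 0, -0.15], [0, 0, 0], 0.5],
  [[0.2, 0, -0.15], [0, 0.7, 0], 0.3],
  [[0.1, 0, -0.08], [0, 0.9, 0], 0],
  [[0.1, 0, -0.1], [0, 0.9, 0], 0],
  [[0.1, 0, -0.1], [0, 0.9, 0], 0],
  [[0, 0, 0], [0, 0.9, 0], 0],
  [[0, 0, 0], [0, 0.9, 0], 0],
  [[0, 0, 0], [0, 0, 0], 0],
])

```text
time: 18.4
ee_pos: [0.4946, -0.0599, 0.0447]
ee_rot: [[-0.933, 0.255, 0.255], [0.243, 0.967, -0.076], [-0.266, -0.009, -0.964]]
contact_force: [0.3, -0.6, -0.2]
opening: 0.007
gripper_force: 0.0
```

```bash
python3 - <<'E'
from h import *
move([-.135,0,.25],0); print(sense()['q'].round(2))
E
```

```text
t 18.4 tip jig [-0.1352 -0.0009  0.037 ] F [ 0.3 -0.6 -0.2] open 0.007
  shift total (norm)  [-0.473 -0.009 -1.711]
  turn total (norm)  [-0.109  3.082 -0.038]
[ 0.53  0.48 -0.71  2.27  1.09  0.45  0.25]
```

Call:
play_rows([
  [[-0.08, 0, -0.25], [-0.03, 0.77, 0], 0],
  [[-0.05, 0, -0.25], [-0.03, 0.77, 0], 0],
  [[-0.03, 0, -0.25], [-0.03, 0.77, 0], 0],
  [[0, 0, -0.25], [-0.03, 0.77, 0], 0],
  [[0, 0, -0.25], [0, 0, 0], 0],
  [[0, 0, -0.25], [0, 0, 0], 0],
  [[0, 0, -0.25], [0, 0, 0], 0],
  [[0, 0, 0], [0, 0, 0], 0],
])

```text
time: 19.2
ee_pos: [0.491, -0.06, 0.2507]
ee_rot: [[-0.966, 0.258, 0.022], [0.258, 0.966, -0.017], [-0.026, -0.01, -1.0]]
contact_force: [0.9, 1.1, -1.0]
opening: 0.008
gripper_force: 0.0
```

```bash
python3 - <<'E'
from h import *
move([-.062,0,.215],0); print(sense()['q'].round(2))
c=grab('top'); s=grab('scene')
cv2.imwrite('pics/e.png',np.hstack([cv2.resize(s['pixels'][95:250,215:345],(377,450),interpolation=cv2.INTER_CUBIC),cv2.copyMakeBorder(cv2.resize(c['pixels'][125:225,295:425],(420,323),interpolation=cv2.INTER_CUBIC),0,127,0,0,0)]))
E
```

```text
t 19.2 tip jig [-0.1405 -0.0019  0.2427] F [ 0.9  1.1 -1. ] open 0.008
  shift total (norm)  [-0.648  0.024  0.248]
  turn total (norm)  [-0.121  0.297 -0.089]
[ 0.91  0.31 -1.08  1.92  0.33  1.08  1.  ]
```

View pics/e.png

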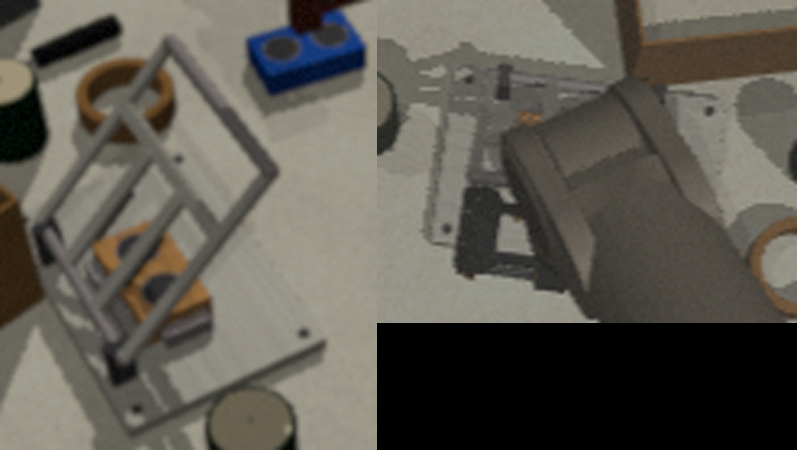

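Call:
play_rows([
  [[-0.16, 0, 0], [-0.03, 0.08, -0.02], 0],
  [[-0.16, 0, 0], [-0.03, 0.08, -0.02], 0],
  [[-0.16, 0, 0], [-0.03, 0.08, -0.02], 0],
  [[-0.16, 0.02, 0], [-0.03, 0.06, -0.02], 0],
  [[0, 0, 0.1], [0, 0, 0], 0],
  [[0, 0, 0], [0, 0, 0], 0],
])

```text
time: 19.9
ee_pos: [0.5618, -0.0758, 0.2329]
ee_rot: [[-0.969, 0.248, -0.012], [0.248, 0.969, 0.007], [0.013, 0.003, -1.0]]
contact_force: [-0.5, -0.5, -0.6]
opening: 0.002
gripper_force: 0.0
```

```bash
python3 - <<'E'
from h import *
move([-.062,0,.205],0); print(sense()['q'].round(2))
S=load('scene')
for n,p in dict(cupL=(.022,.032,.045),cupR=(.022,-.022,.045),c1=(.055,-.05,.045),c2=(-.011,-.05,.045),c3=(-.011,.06,.045),c4=(.055,.06,.045)).items():
    u,v=proj(S,jig2w(p)); print(n,round((u-215)*2.9),round((v-95)*2.9))
E
```

```text
t 19.9 tip jig [-0.0684  0.0006  0.2249] F [-0.5 -0.5 -0.6] open 0.002
  shift total (norm)  [-0.055 -0.006  0.165]
  turn total (norm)  [ 0.038 -0.154  0.029]
[ 0.78  0.48 -1.    1.76  0.43  1.16  0.97]
cupL 165 289
cupR 138 249
c1 92 243
c2 158 216
c3 213 296
c4 144 326
```

Call:
play_rows([
  [[-0.03, 0, 0.08], [0, -0.08, 0], 0],
  [[-0.025, 0, 0.08], [0, -0.07, 0], 0],
  [[0.073, 0, 0.083], [0, 0, 0], 0],
  [[0.073, 0, 0.083], [0, 0, 0], 0],
  [[0.063, 0, 0.092], [0, 0, 0], 0],
  [[0.063, 0, 0.092], [0, 0, 0], 0],
  [[0.05, 0, 0.1], [0, 0, 0], 0],
  [[0.05, 0, 0.1], [0, 0, 0], 0],
])

```text
time: 20.7
ee_pos: [0.5263, -0.0656, 0.15]
ee_rot: [[-0.969, 0.248, 0.005], [0.248, 0.969, 0.004], [-0.004, 0.005, -1.0]]
contact_force: [-2.0, -0.6, 2.1]
opening: 0.009
gripper_force: 1.3
```

```bash
python3 - <<'E'
from h import *
move([-.1126,0,.1147],0); print(sense()['q'].round(2))
E
```

```text
t 20.7 tip jig [-0.1051  0.0017  0.142 ] F [-2.  -0.6  2.1] open 0.009
  shift total (norm)  [ 0.064 -0.015  0.227]
  turn total (norm)  [0.057 0.044 0.034]
[ 0.76  0.51 -0.96  1.93  0.51  0.96  0.88]
```

Call:
play_rows([
  [[0.032, -0.008, 0.113], [0, 0, 0], 0],
  [[0.032, -0.007, 0.113], [0, 0, 0], 0],
  [[0.022, 0, 0.109], [0, 0, 0], 0],
  [[0.022, 0, 0.109], [0, 0, 0], 0],
  [[0.008, 0, 0.08], [0, 0, 0], 0],
  [[0.008, 0, 0.06], [0, 0, 0], 0],
  [[0, 0, 0], [0, 0, 0], 0],
])

```text
time: 21.4
ee_pos: [0.5124, -0.0636, 0.0799]
ee_rot: [[-0.969, 0.248, 0.004], [0.248, 0.969, 0.004], [-0.003, 0.005, -1.0]]
contact_force: [-0.1, 0.1, -0.3]
opening: 0.002
gripper_force: 0.0
```

```bash
python3 - <<'E'
from h import *
move([-.12,0,.06],0); print(sense()['q'].round(2))
E
```

```text
t 21.4 tip jig [-1.191e-01  1.000e-04  7.190e-02] F [-0.1  0.1 -0.3] open 0.002
  shift total (norm)  [ 0.008 -0.001  0.099]
  turn total (norm)  [0.06  0.037 0.033]
[ 0.7   0.58 -0.89  2.02  0.62  0.83  0.78]
```

```bash
cat > ang.py <<'E'
from h import *
S=grab('scene')
def score(th,c=S):
    e=[]
    for y in np.linspace(-.085,.085,35):
        for r,h in [(.205,.007)]:
            P=jig2w([.085-r*np.cos(th)+h*np.sin(th),y,.053+r*np.sin(th)+h*np.cos(th)])
            u,v=proj(c,P); q=np.linalg.inv(c['world_from_camera'])@np.append(P,1)
            d=c['depth'][int(round(v)),int(round(u))]; e.append(abs(d+q[2]))
    return np.median(e),np.percentile(e,25)
a=np.arange(-.02,.9,.02); r=[score(t) for t in a]
for i in np.argsort([x[0] for x in r])[:4]: print(a[i].round(2),np.round(r[i],4))
E
python3 ang.py
```

```text
0.06 [0.0031 0.0013]
0.04 [0.0053 0.0034]
0.54 [0.0083 0.0039]
0.02 [0.0092 0.0068]
```

Call:
play_rows([
  [[0, 0, 0.025], [0, 0, 0], 0],
  [[0, 0, 0.025], [0, 0, 0], 0],
  [[0, 0, 0.02], [0, 0, 0], 0],
  [[0, 0, 0.02], [0, 0, 0], 0],
  [[0, 0, 0], [0, 0, 0], 0],
])

```text
time: 21.95
ee_pos: [0.5129, -0.0635, 0.0699]
ee_rot: [[-0.969, 0.248, 0.006], [0.248, 0.969, 0.004], [-0.004, 0.005, -1.0]]
contact_force: [0.1, -0.1, -0.8]
opening: 0.005
gripper_force: 0.0
```

Call:
play_rows([
  [[0, 0, 0.01], [0, 0, 0], 0],
  [[0, 0, 0.01], [0, 0, 0], 0],
  [[0, 0, 0], [0, 0, 0], 0],
])

```text
time: 22.25
ee_pos: [0.5129, -0.0635, 0.068]
ee_rot: [[-0.969, 0.248, 0.005], [0.248, 0.969, 0.004], [-0.004, 0.005, -1.0]]
contact_force: [-2.0, 0.5, 4.9]
opening: 0.007
gripper_force: 2.8
```

Call:
play_rows([
  [[0, 0, 0.01], [0, 0, 0], 0],
  [[0, 0, 0.01], [0, 0, 0], 0],
  [[0, 0, 0], [0, 0, 0], 0],
])

```text
time: 22.55
ee_pos: [0.513, -0.0635, 0.0671]
ee_rot: [[-0.969, 0.248, 0.006], [0.248, 0.969, 0.002], [-0.005, 0.003, -1.0]]
contact_force: [-7.6, 0.4, 24.4]
opening: 0.004
gripper_force: 12.3
```

Call:
play_rows([
  [[0, 0, 0.01], [0, 0, 0], 0],
  [[0, 0, 0.01], [0, 0, 0], 0],
  [[0, 0, 0], [0, 0, 0], 0],
])

```text
time: 22.85
ee_pos: [0.5132, -0.0635, 0.0664]
ee_rot: [[-0.969, 0.248, 0.006], [0.248, 0.969, -0.0], [-0.006, 0.001, -1.0]]
contact_force: [-14.2, -1.8, 44.0]
opening: 0.007
gripper_force: 22.4
```

```bash
python3 - <<'E'
from h import *
move([-.12,0,.06],0)
E
python3 ang.py
```

```text
t 22.85 tip jig [-0.1183  0.0004  0.0584] F [-14.2  -1.8  44. ] open 0.007
  shift total (norm)  [ 0.014 -0.003 -0.013]
  turn total (norm)  [0.016 0.064 0.033]
0.0 [0.0025 0.0011]
0.5 [0.0049 0.003 ]
-0.02 [0.0056 0.0035]
0.52 [0.0063 0.0033]
```

Call:
play_rows([
  [[0, 0, 0], [0, 0, 0], 0],
  [[0, 0, 0], [0, 0, 0], 0],
  [[0, 0, -0.02], [0, 0, 0], 0],
  [[0, 0, -0.03], [0, 0, 0], 0],
  [[0, 0, -0.1], [0, 0, 0], 0],
  [[0, 0, -0.3], [0, 0, 0], 0],
  [[0, 0, -0.3], [0, 0, 0], 0],
  [[0, 0, -0.3], [0, 0, 0], 0],
  [[0.2, 0, -0.1], [0, 0, 0], 0],
  [[0, 0, 0], [0, 0, 0], 0],
  [[0, 0, 0], [0, 0, 0], 0],
])

```text
time: 24.0
ee_pos: [0.4888, -0.0587, 0.2008]
ee_rot: [[-0.969, 0.248, 0.006], [0.248, 0.969, 0.003], [-0.005, 0.004, -1.0]]
contact_force: [0.4, -0.7, 0.5]
opening: 0.003
gripper_force: 0.0
```

```bash
python3 ang.py; python3 - <<'E'
from h import *
move()
s=load('scene'); c=grab('top')
cv2.imwrite('pics/f.png',np.hstack([cv2.resize(s['pixels'][95:250,215:345],(420,501),interpolation=cv2.INTER_CUBIC),cv2.copyMakeBorder(cv2.resize(c['pixels'][100:240,230:480],(375,210),interpolation=cv2.INTER_CUBIC),0,291,0,0,0)]))
for n,p in dict(c1=(.055,-.05,.045),c2=(-.011,-.05,.045),c3=(-.011,.06,.045),c4=(.055,.06,.045),cupL=(.022,.032,.045),cupR=(.022,-.022,.045)).items():
    u,v=proj(s,jig2w(p)); print(n,round((u-215)*3.23),round((v-95)*3.23))
E
```

```text
0.0 [0.0017 0.0008]
-0.02 [0.0056 0.0043]
0.02 [0.0065 0.0048]
0.04 [0.0134 0.0109]
t 24.05 tip jig [-0.1431 -0.0011  0.1923] F [0.1 0.6 0.2] open 0.005
c1 102 271
c2 176 240
c3 237 330
c4 160 363
cupL 183 322
cupR 154 278
```

View pics/f.png

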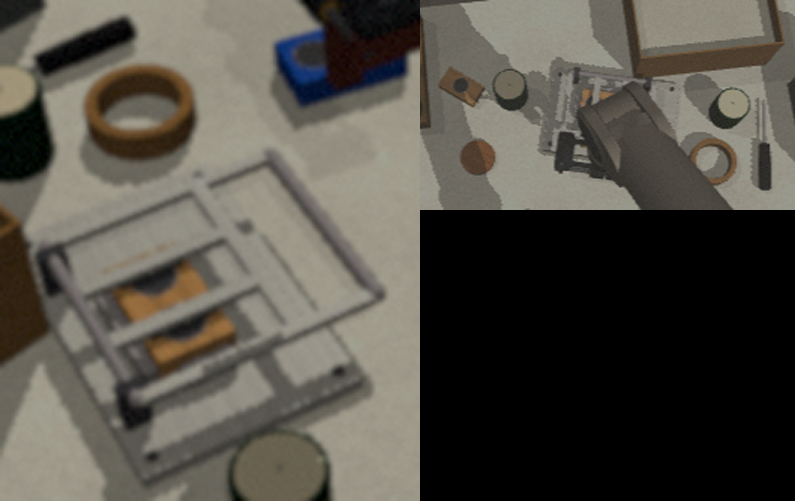

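The frame is shut at about 0 rad. The block's corners, near (236,328) and (103,271), match the predicted home pose, and the bystanders haven't moved.

```bash
python3 -c "
from cell import robot
print(robot.hand_in())"
```

```text
the job is handed in; nothing more can be done
None
```

I pushed the block gently home against both stops (about 8 N at most), swung the frame down and pressed it shut with about 44 N at the grip bar. At hand-in (24 s) the camera showed it still shut at about 0 rad, the block in its home pose and the arm clear; the pads' remaining force on the block could not be measured, and no verdict came back.

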